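# Index the cartridge carousel and load a cartridge

### The job

Turn the free cartridge carousel on the desk counter-clockwise (seen from above; the orange post is there to push on) until its dark tab meets the black bumper and the empty bay is in line with the red marks, and hold it pressed against the bumper with about 12 N for one second so that it seats. Then slide the blue-striped cartridge along the green loading channel, without lifting it out, into the bay until it is fully home against the steel back stop, press it there with about 12 N for one second, and leave the carousel in line. Never press or squeeze the carousel or the cartridge harder than 20 N, and do not disturb the bottle, the note block or the carton.

Things in the scene. Friction and masses are not known exactly. Their poses are not given: they have to be found in the camera images.
- changer: Fixed base of the cartridge changer: grey round plate 274 mm across, 12 mm thick, with a green loading channel. Origin on the desk under the carousel's vertical axis; +x runs from the axis outward along the middle of the channel, z up.
- channel_mouth (a point): Outer end of the green loading channel, middle of its floor, 246 mm from the carousel's axis and 29 mm above the desk; x points outward along the channel. The floor runs from here in to 123 mm from the axis. Two side rails, 40 mm apart inside, 6 mm thick, 15 mm high (top 44 mm above the desk).
- carousel: The turning white carousel. Origin on the desk under its axis; its x points from the axis out through the middle of the empty bay, which is in line when this x lies along the changer's x. It starts turned back clockwise by 0.5 to 1.5 rad. Turns freely with slight friction (1 to 2 N at the post) and stays where left. Its bumper is rigid and set by hand: it stops within 0.03 rad either side of exactly in line.
- hub (a point): Top of the carousel's hub, on its axis, 95 mm above the desk; hub radius 34 mm. Carousel: white disc 240 mm across, deck 28 mm above the desk, with three bays: one empty (blue strip on its floor), and two at 90 degrees either side of it holding fixed cartridges (red and yellow stripes, top 73 mm above the desk).
- post (a point): Middle of the upright orange post on the carousel's deck, opposite the empty bay, 100 mm from the axis: diameter 14 mm, from the deck (28 mm above the desk) to 72 mm above the desk; this point is 50 mm above the desk.
- bay_home (a point): Nominal place of the cartridge's centre when home in the empty bay: 80 mm from the carousel's axis, 50.5 mm above the desk; turns with the carousel; x points outward from the axis along the bay. The bay is 44 mm wide between cheeks 20 mm high, its mouth at the rim flared to about 58 mm; its rigid steel back stop, 48 mm high, stands 45 mm from the axis but is set by hand, up to 4 mm nearer or farther.
- cartridge_center (a point): Centre (half-way up) of the loose black cartridge with blue stripes, a block 70 (along its x) x 36 x 45 mm high, about 0.13 to 0.25 kg, lying lengthwise on the channel floor, its x pointing outward along the channel. Slides with 1 to 2 N.
- bottle: Bystander: clear bottle with red label, 64 mm across, 190 mm high; origin under its centre. Leave alone.
- notes: Bystander: yellow note block 76 x 76 x 35 mm; origin under its centre. Leave alone.
- carton: Bystander: small flat carton 90 x 60 x 26 mm; origin under its centre. Leave alone.

How it is judged:
On the way, in this order (a step that is already met when the one before it is completed fails the run):
1. the carousel is in line, at rest and pressed against its bumper with 7 to 20 N, the cartridge still waiting in the channel (angle between the x axis of carousel and the x axis of changer, either way round below 0.055 rad and angular speed of carousel below 0.05 rad/s and contact force between the fingers and carousel above 7 N and x of cartridge_center in the frame of changer above 0.14 m), for 0.3 s.
2. the cartridge is home in the bay and pressed against the back stop with 7 to 20 N (x of cartridge_center in the frame of bay_home between -0.007 and 0.007 m and y of cartridge_center in the frame of bay_home between -0.006 and 0.006 m and z of cartridge_center in the frame of bay_home below 0.003 m and angle between cartridge_center's own z axis and vertical below 0.05 rad and angle between the x axis of carousel and the x axis of changer, either way round below 0.055 rad and contact force between the fingers and cartridge above 7 N and linear speed of cartridge below 0.01 m/s), for 0.3 s.
At the end, for the whole second after the job is handed in: The cartridge stands upright in the carousel's bay where it was pressed home (within 7 mm of the nominal home place along the bay, within 6 mm of the bay's middle, on the bay floor), and the carousel is still in line with the channel (within 0.055 rad), everything at rest and released (x of cartridge_center in the frame of bay_home between -0.007 and 0.007 m and y of cartridge_center in the frame of bay_home between -0.006 and 0.006 m and z of cartridge_center in the frame of bay_home below 0.003 m and angle between cartridge_center's own z axis and vertical below 0.05 rad and angle between the x axis of carousel and the x axis of changer, either way round below 0.055 rad and linear speed of cartridge below 0.01 m/s and angular speed of carousel below 0.05 rad/s); the robot touches nothing.
It fails at once if the carousel is pushed with more than 20 N (contact force between any of the fingers, the arm and carousel above 20 N).
It fails at once if the cartridge is pushed or squeezed with more than 20 N (contact force between any of the fingers, carousel and cartridge above 20 N).
It fails at once if the cartridge is lifted out of the channel or tipped (height (world z) of cartridge_center above 0.065 m or angle between cartridge_center's own z axis and vertical above 0.3 rad).
It fails at once if a bystander is disturbed (distance of any of bottle, notes, carton from where it was at the start of the episode above 0.015 m).
It also fails if it takes over 70 s, if anything falls off the work surface, if the arm or the gripper's body presses on something with over 40 N, if the wrist force passes 120 N, or if a joint passes its speed limit or range.

### The arm

A 6-joint arm with a two-finger parallel gripper is mounted at the origin on the work surface. World frame = base frame: x ahead of the robot, y to its left, z up, the work surface at z = 0. Lengths are in m, angles in rad, forces in N, time in s.
With the tool pointing down it reaches from about 0.375 to 0.75 m from the base axis. Payload 9 kg.
Tool frame: the origin (TCP) lies between the finger pads; the fingertips stand 25 mm ahead of it and the grasp point (between the pads) lies 6 mm ahead of it; z points along the fingers, x is the direction in which the jaws open and shut, and the axes are right-handed (so a half turn about z gives the same grasp; the last joint's range is limited). The gripper opens to 85 mm and grips with 20 to 120 N. Pads are 22 mm wide; open, the fingers measure 114 mm over their backs; the gripper's body (76 mm by 85 mm) begins 54 mm behind the grasp point. The pads swing forward as they close: fully open they stand 13 mm farther back than shut.
Start: joints at [1.054, 0.104, 0.097, 1.564, 0, 1.353], TCP at [0.177, 0.573, 0.256] pointing down, gripper open.
Joint ranges: [-2.99, 2.99], [-0.84, 1.86], [-1.1, 1.16], [-1.84, 2.11], [-1.51, 1.56], [-3.14, 3.14]. Speed limits (rad/s): [2.22, 2.22, 2.57, 3.14, 3.14, 3.14].

### API

Orientations are given as [roll, pitch, yaw] about the fixed x, y, z axes, in that order (R = Rz(yaw) Ry(pitch) Rx(roll)).
In Python, from rig import ctrl, vision gives the robot as it stands.
- The arm moves only by the tool send_rows, never from a script. Its argument "increments" is a list that holds one entry, the list of rows, each a list of 7 numbers: the finger opening in mm, from 0 to 85.4, then the shift along the tool's x, y, z in mm, then the turn, a rotation vector about the tool's x, y, z in rad. A call has 1 to 20 rows; each row shifts and turns the pose as measured when the row begins, along the tool's axes as they then stand; what a row does not reach is not made up. A row lasts 1/8 s, in which the tool goes at most 62.5 mm and 10.7 degrees, less where a joint would pass 70% of its speed; a pose out of reach is approached as far as the arm can. A call with a gripper value outside its range is refused whole. The fingers move at their own pace and stop on an object; "grip_force" is the grip in N (left out, the last holds). Time passes only in rows, so rows that do not move let the fingers close. It gives the time, the measured TCP pose, the force and the opening at its end, in the units of the state.
- ctrl.sense(): the state, without advancing time (a new reading comes with each control period).
- vision.snapshot(name): name is "side" or "top"; returns a dict with "image" (420x560x3 uint8, red, green, blue), "fov_y" (degrees; the focal length in pixels is half the picture's height over the tangent of half this angle, whatever the lens; pixels are square), "cx", "cy" (the principal point, pixels), "k1" (the pictures are not rectified: a ray, as slopes to the right and down, at radius r is drawn at 1 + k1 r^2 times it, then the intrinsics apply), "R" (3x3) and "t" (3): a world point X has camera coordinates R X + t. Camera axes: x right, y down, z forward; pixel columns grow to the right and rows downward; lengths in m; the calibration is good to about 2 mm. A picture is of the moment at which its call begins. There is no depth.
- ctrl.sign_off(): hands the job in, once; it reports no verdict.
The state is a dict: "clock": time; "joint_positions": joint angles; "joint_velocities": joint speeds; "joint_torque": joint torques, N m; "position": TCP position; "eef_rot": TCP orientation; "ft_force": force on the tool from outside, world axes, zero at the start; "torque": the same for the moment, N m; "width": finger opening in m.
Only numpy, scipy, OpenCV 4.12 (cv2) and the standard library are available. Lean on these libraries where they do the work, as an engineer would, in place of code of your own. Each camera call takes 0.05 s, during which the arm holds its last target.

## Working session

There is one attempt and no reset: what is moved stays moved. The work goes in short steps, Python scripts to look and compute and a tool call to move; the robot and the scene stay as the last step left them, time stands still between calls to the robot, and variables do not carry over. Pictures are saved under pics/ and viewed, and the job is handed in when it is done.

Besides the shell and the picture viewer there is one more tool, called after "Call:" by a JSON object that holds its "method" and its "body". send_rows: Moves the arm, as the interface text tells. Its arguments: {"type":"object","properties":{"increments":{"type":"array","items":{"type":"array","items":{"type":"array","items":{"type":"number"}}}},"grip_force":{"type":"number"}},"required":["increments"]}

```bash
mkdir -p pics; ls
python3 - <<'E'
from rig import ctrl, vision
import cv2,pickle
s=ctrl.sense(); print(s)
for n in("side","top"):
    d=vision.snapshot(n); pickle.dump(d,open(f"{n}0.pkl","wb"))
    print(n,{k:v for k,v in d.items() if k!="image"})
    cv2.imwrite(f"pics/{n}0.png",cv2.resize(d["image"][:,:,::-1],(800,600)))
E
```

```text
pics
{'clock': 0.0, 'joint_positions': array([ 1.05430147e+00,  1.04683572e-01,  9.64627276e-02,  1.56391196e+00,
       -4.53552344e-06,  1.35311494e+00]), 'joint_velocities': array([ 0.00019728,  0.00078511, -0.00027942, -0.00249159,  0.00029536,
        0.00069717]), 'joint_torque': array([ 5.17359495e-04, -5.56935239e+01,  5.03643644e+01,  1.74263661e-02,
       -3.23646809e-04, -2.84266400e-05]), 'position': array([0.17645805, 0.57314417, 0.25552792]), 'eef_rot': array([-3.14130845e+00,  1.30591421e-03,  1.27198305e+00]), 'ft_force': array([-0.13470016, -0.15909219,  0.85745379]), 'torque': array([0.02049899, 0.0010223 , 0.00375468]), 'width': 0.08551669613521952}
side {'fov_y': 57.1594808809756, 'cx': 283.18441748396344, 'cy': 208.41235358440758, 'k1': -0.0329398484745512, 'R': array([[-0.98884472, -0.14889974, -0.00387116],
       [-0.08465138,  0.58317544, -0.8079236 ],
       [ 0.12255718, -0.79858329, -0.58927452]]), 't': array([0.49384517, 0.12321075, 0.99892162])}
top {'fov_y': 51.28684252605456, 'cx': 281.08176715130713, 'cy': 208.69795454833303, 'k1': -0.007353620097538631, 'R': array([[-0.00536005, -0.99972613,  0.02278016],
       [-0.99471743,  0.00299514, -0.10260731],
       [ 0.10251098, -0.0232098 , -0.99446106]]), 't': array([-0.00287751,  0.52510422,  0.96155927])}
```

View pics/top0.png

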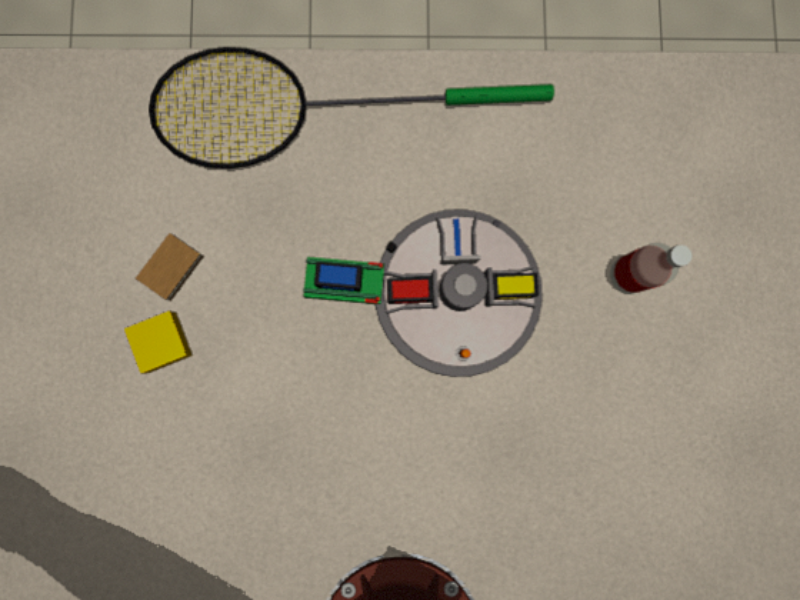

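View pics/side0.png

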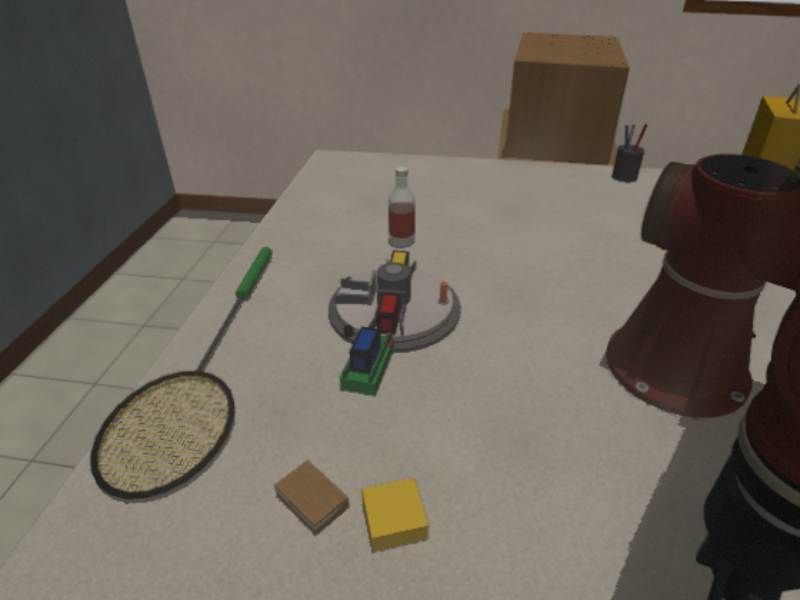

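```bash
cat > h.py <<'E'
import numpy as np,cv2,pickle
from scipy.optimize import least_squares
def K(d):
    f=d["image"].shape[0]/2/np.tan(np.radians(d["fov_y"]/2)); return f
def proj(d,X):
    X=np.atleast_2d(X); c=X@np.array(d["R"]).T+np.array(d["t"]); s=c[:,:2]/c[:,2:]
    s=s*(1+d["k1"]*(s**2).sum(1,keepdims=True)); return s*K(d)+[d["cx"],d["cy"]]
def unproj(d,uv,z):
    uv=np.atleast_2d(uv).astype(float); q=(uv-[d["cx"],d["cy"]])/K(d); s=q.copy()
    for _ in range(20): s=q/(1+d["k1"]*(s**2).sum(1,keepdims=True))
    R=np.array(d["R"]);t=np.array(d["t"]); C=-R.T@t
    r=np.c_[s,np.ones(len(s))]@R; return C+r*((z-C[2])/r[:,2])[:,None]
def crop(d,u0,v0,w,h,k,fn):
    im=d["image"][v0:v0+h,u0:u0+w,::-1]; cv2.imwrite(fn,cv2.resize(im,None,fx=k,fy=k,interpolation=cv2.INTER_CUBIC))
def blob(d,f,box=None):
    im=d["image"].astype(int); m=f(im[...,0],im[...,1],im[...,2])
    if box: 
        b=np.zeros_like(m); b[box[1]:box[3],box[0]:box[2]]=1; m&=b
    v,u=np.nonzero(m); return np.c_[u,v]
E
python3 - <<'E'
from h import *
t=pickle.load(open("top0.pkl","rb"));s=pickle.load(open("side0.pkl","rb"))
crop(t,205,140,180,130,4,"pics/topc.png"); crop(s,220,160,120,120,5,"pics/sidec.png")
E
```

```text
(no output)
```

View pics/topc.png

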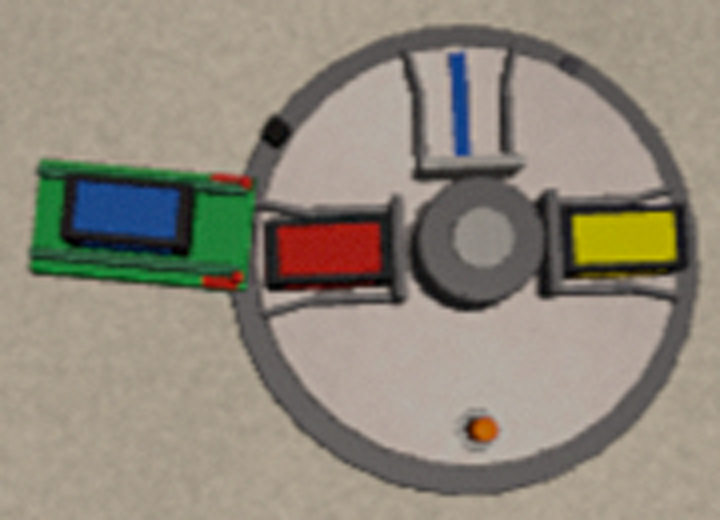

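View pics/sidec.png

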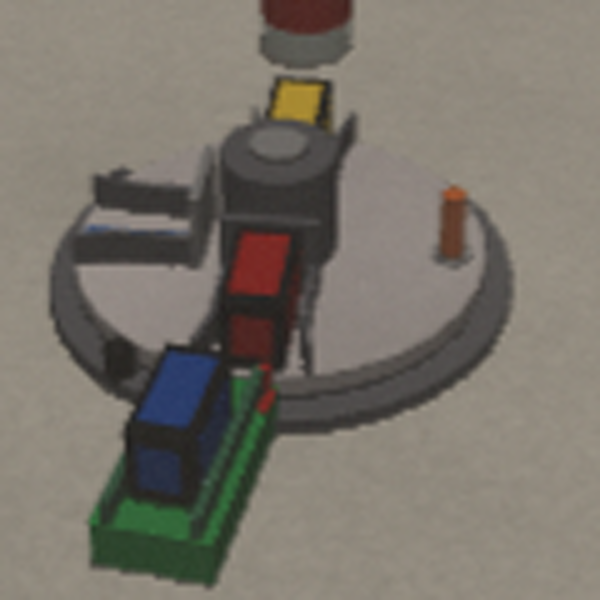

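Run:
```python
from h import *
t=pickle.load(open("top0.pkl","rb"));s=pickle.load(open("side0.pkl","rb"))
# plate: fit circle r=.137 z=.012 to edge pts (crop coords)
def T(p): return np.array(p)/4.+[205,140]-0.375
def S(p): return np.array(p,float)/5.+[220,160]-0.4
print("hub",unproj(t,T([[483,238]]),.095),unproj(s,S([[279,142]]),.095))
E_=T([[470,25],[695,260],[470,494],[234,290],[628,422],[310,422],[628,98],[330,78]])
P=unproj(t,E_,.012)[:,:2]
r=least_squares(lambda q:np.hypot(*(P-q[:2]).T)-q[2],[.45,-.05,.137]); print("plate",r.x,r.fun)
im=t["image"].astype(int)
for nm,f,z in [("post top",lambda r,g,b:(r>150)&(g<130)&(b<60)&(g>60),.072)]:
    b=blob(t,f,(300,230,350,270)); print(nm,len(b),unproj(t,b.mean(0),z))
    b=blob(s,lambda r,g,b:(r>120)&(g<110)&(b<60)&(r-g>50),(300,190,320,216)); print("side post",len(b),b.mean(0),unproj(s,S([[455,192]]),.072))
B=blob(t,lambda r,g,b:(b>r+50)&(b>g+40),(205,150,280,215))
R=cv2.minAreaRect(B.astype(np.float32)); bx=cv2.boxPoints(R); print("cart stripe",R,unproj(t,B.mean(0),.073), unproj(t,bx,.073))
q=unproj(t,bx,.073); 
B=blob(t,lambda r,g,b:(b>r+50)&(b>g+40),(305,150,330,185)); p=unproj(t,B,.0285)[:,:2]
c=p.mean(0); w,v=np.linalg.eigh(np.cov((p-c).T)); print("bay strip",len(B),c,v[:,1])
B=blob(t,lambda r,g,b:(r>g+70)&(b<g+30),(255,175,310,220))
for nm,pts,z in [("rail top edge far",[[42,160],[250,180]],.044),("rail near",[[34,270],[240,290]],.044)]:
    print(nm,unproj(t,T(pts),z))
b=blob(s,lambda r,g,b:(b>r+30)&(b>g+30),(245,225,270,245)); print(len(b),unproj(s,b.mean(0),.0735))
print(unproj(s,S([[169,346],[228,356],[190,430],[130,421]]),.0735))
```

```text
hub [[ 0.53814101 -0.0972407   0.095     ]] [[ 0.53645001 -0.10069406  0.095     ]]
plate [ 0.53790749 -0.09789105  0.13318704] [ 2.76402301e-03 -8.35215167e-04  2.60118138e-03  1.80793472e-03
 -1.13484898e-03 -2.24985583e-03  1.64075859e-06 -2.95485990e-03]
post top 21 [[ 0.43766518 -0.09985038  0.072     ]]
side post 6 [310.  198.5] [[ 0.43568278 -0.09872137  0.072     ]]
cart stripe ((235.95904541015625, 191.95082092285156), (25.44054412841797, 12.041254043579102), 5.19442892074585) [[0.55698034 0.09318502 0.073     ]] [[0.54650424 0.12154754 0.073     ]
 [0.57261621 0.11941701 0.073     ]
 [0.56748196 0.06474386 0.073     ]
 [0.54136678 0.06703435 0.073     ]]
bay strip 86 [ 0.62394733 -0.09353345] [-0.999486   -0.03205819]
rail top edge far [[0.58892895 0.1420233  0.044     ]
 [0.57745055 0.02618913 0.044     ]]
rail near [[0.52729467 0.14581396 0.044     ]
 [0.51581104 0.03185786 0.044     ]]
137 [[0.55477099 0.09407552 0.0735    ]]
[[0.56618802 0.06127937 0.0735    ]
 [0.53511974 0.06478705 0.0735    ]
 [0.54278242 0.12232773 0.0735    ]
 [0.57277233 0.12014902 0.0735    ]]
```

```bash
cat > plan.py <<'E'
import numpy as np,sys
from rig import ctrl
from scipy.spatial.transform import Rotation as Ro
def rows(wps,grip,start=None):
    """wps: list of (x,y,z,yaw,n)."""
    s=ctrl.sense(); p=np.array(s["position"]) if start is None else np.array(start[:3]); yaw=s["eef_rot"][2] if start is None else start[3]
    out=[]
    for x,y,z,w,n in wps:
        d=(np.array([x,y,z])-p)/n; dw=(w-yaw+np.pi)%(2*np.pi)-np.pi
        for i in range(n):
            yw=yaw+dw*i/n; ex=np.array([np.cos(yw),np.sin(yw)]); ey=np.array([np.sin(yw),-np.cos(yw)])
            out.append([grip,round(1e3*d[:2]@ex,1),round(1e3*d[:2]@ey,1),round(-1e3*d[2],1),0,0,round(-dw/n,3)])
        p=np.array([x,y,z]);yaw=w
    print(str(out).replace(" ",""))
def st():
    s=ctrl.sense(); print(s["clock"],s["position"].round(4),s["eef_rot"].round(4),s["ft_force"].round(2),s["width"].round(4),s["joint_positions"].round(2))
E
python3 - <<'E'
from plan import *
rows([(.36,.33,.2,.7,7),(.4366,-.068,.16,.03,9)],0)
E
```

```text
[[0,np.float64(-25.5),np.float64(35.3),np.float64(7.9),0,0,np.float64(0.082)],[0,np.float64(-22.5),np.float64(37.2),np.float64(7.9),0,0,np.float64(0.082)],[0,np.float64(-19.4),np.float64(39.0),np.float64(7.9),0,0,np.float64(0.082)],[0,np.float64(-16.2),np.float64(40.4),np.float64(7.9),0,0,np.float64(0.082)],[0,np.float64(-12.8),np.float64(41.6),np.float64(7.9),0,0,np.float64(0.082)],[0,np.float64(-9.4),np.float64(42.5),np.float64(7.9),0,0,np.float64(0.082)],[0,np.float64(-5.9),np.float64(43.1),np.float64(7.9),0,0,np.float64(0.082)],[0,np.float64(-22.0),np.float64(39.3),np.float64(4.4),0,0,0.074],[0,np.float64(-19.0),np.float64(40.8),np.float64(4.4),0,0,0.074],[0,np.float64(-15.9),np.float64(42.1),np.float64(4.4),0,0,0.074],[0,np.float64(-12.7),np.float64(43.2),np.float64(4.4),0,0,0.074],[0,np.float64(-9.5),np.float64(44.0),np.float64(4.4),0,0,0.074],[0,np.float64(-6.2),np.float64(44.6),np.float64(4.4),0,0,0.074],[0,np.float64(-2.8),np.float64(44.9),np.float64(4.4),0,0,0.074],[0,np.float64(0.5),np.float64(45.0),np.float64(4.4),0,0,0.074],[0,np.float64(3.9),np.float64(44.9),np.float64(4.4),0,0,0.074]]
```

Call:
{"method": "send_rows", "body": {"increments": [[[0,-25,35,8,0,0,0.08],[0,-22,37,8,0,0,0.08],[0,-19,39,8,0,0,0.08],[0,-16,40,8,0,0,0.08],[0,-13,42,8,0,0,0.08],[0,-9,43,8,0,0,0.08],[0,-6,43,8,0,0,0.08],[0,-22,39,4,0,0,0.075],[0,-19,41,4,0,0,0.075],[0,-16,42,4,0,0,0.075],[0,-13,43,4,0,0,0.075],[0,-9,44,4,0,0,0.075],[0,-6,45,4,0,0,0.075],[0,-3,45,4,0,0,0.075]]]}}

```text
clock: 1.85
position: [0.4195, 0.0049, 0.165]
eef_rot: [3.139, 0.005, 0.157]
ft_force: [0.1, -0.3, 0.6]
width: 0.0
```

```bash
sed -i 's/round(1e3\*d\[:2\]@ex,1)/float(round(1e3*d[:2]@ex,1))/; s/round(1e3\*d\[:2\]@ey,1)/float(round(1e3*d[:2]@ey,1))/; s/round(-1e3\*d\[2\],1)/float(round(-1e3*d[2],1))/; s/round(-dw\/n,3)/float(round(-dw\/n,3))/' plan.py
python3 - <<'E'
from plan import *
st(); rows([(.4366,-.068,.12,.03,3),(.4366,-.068,.068,.03,2)],0)
E
```

```text
Traceback (most recent call last):
  File "plan.py", line 16, in st
    s=ctrl.sense(); print(s["clock"],s["position"].round(4),s["eef_rot"].round(4),s["ft_force"].round(2),s["width"].round(4),s["joint_positions"].round(2))
                                                                                                         ^^^^^^^^^^^^^^^^
AttributeError: 'float' object has no attribute 'round'
```

```bash
sed -i 's/s\["width"\].round(4)/round(float(s["width"]),4)/' plan.py
python3 - <<'E'
from plan import *
st(); rows([(.4366,-.066,.12,.03,3),(.4366,-.066,.067,.03,3)],0)
E
```

```text
1.85 [0.4195 0.0049 0.165 ] [3.1391 0.0047 0.1572] [ 0.14 -0.28  0.57] 0.0 [-0.3  -0.47 -0.58  1.46 -0.    1.11]
[[0,1.9,24.2,15.0,0,0,0.042],[0,2.9,24.1,15.0,0,0,0.042],[0,4.0,24.0,15.0,0,0,0.042],[0,0.0,0.0,17.7,0,0,-0.0],[0,0.0,0.0,17.7,0,0,-0.0],[0,0.0,0.0,17.7,0,0,-0.0]]
```

Call:
{"method": "send_rows", "body": {"increments": [[[0,2,24,15,0,0,0.042],[0,3,24,15,0,0,0.042],[0,4,24,15,0,0,0.042],[0,0,0,18,0,0,0],[0,0,0,18,0,0,0],[0,0,0,16,0,0,0],[0,0,0,0,0,0,0]]]}}

```text
clock: 2.72
position: [0.4347, -0.0688, 0.0622]
eef_rot: [3.14, 0.007, 0.024]
ft_force: [-0.4, 0.5, -0.3]
width: -0.0001
```

Run:
```python
from plan import *
from h import *
from rig import vision
st()
d=vision.snapshot("top");crop(d,205,120,190,150,4,"pics/t1.png")
d=vision.snapshot("side");crop(d,200,80,200,180,4,"pics/s1.png")
```

```text
2.725 [ 0.4347 -0.0688  0.0622] [3.1402 0.0068 0.0239] [-0.38  0.48 -0.28] -0.0001 [-0.45 -0.34 -0.67  1.25 -0.    1.09]
```

View pics/t1.png

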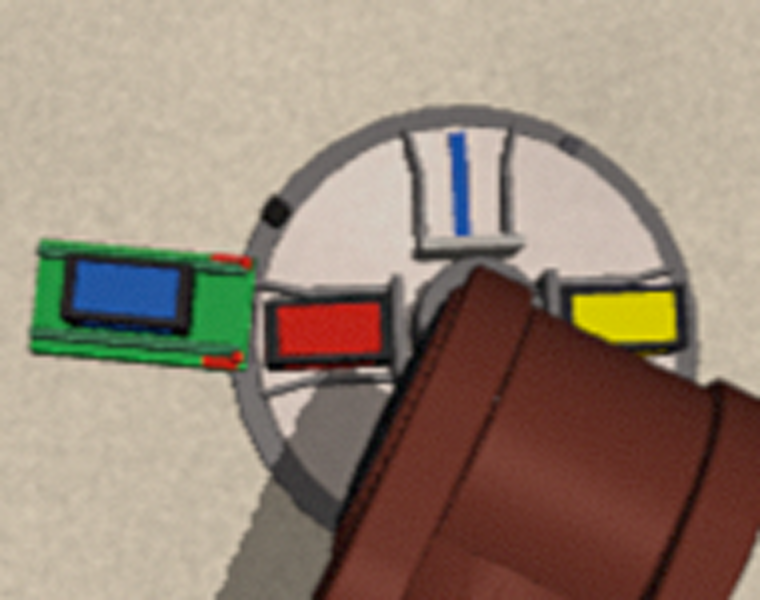

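View pics/s1.png

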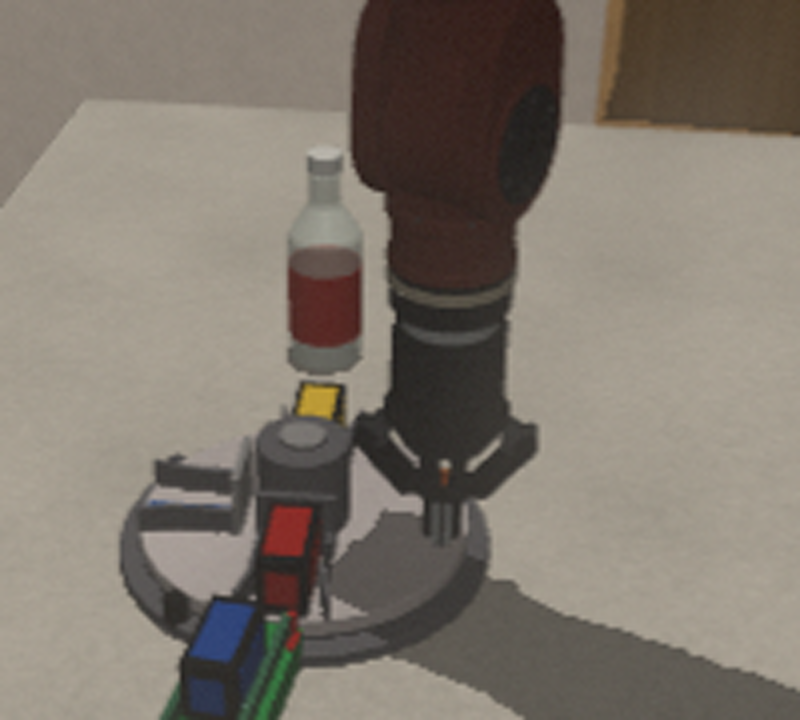

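Call:
{"method": "send_rows", "body": {"increments": [[[0,0,0,-6,0,0,0],[0,0,0,-7,0,0,0],[0,0,5,0,0,0,0],[0,0,3,0,0,0,0],[0,0,1.5,0,0,0,0],[0,0,1.5,0,0,0,0],[0,0,1.5,0,0,0,0],[0,0,1.5,0,0,0,0],[0,0,1.5,0,0,0,0]]]}}

```text
clock: 3.95
position: [0.4375, -0.0861, 0.0799]
eef_rot: [3.138, 0.002, 0.024]
ft_force: [0.6, 1.3, 1.0]
width: 0.0001
```

Run:
```python
from plan import *
st()
```

```text
3.95 [ 0.4375 -0.0861  0.0799] [3.1382e+00 1.6000e-03 2.4300e-02] [0.58 1.33 0.96] 0.0001 [-0.49 -0.34 -0.64  1.27 -0.    1.06]
```

Call:
{"method": "send_rows", "body": {"increments": [[[0,-0.5,3,2,0,0,-0.03],[0,-0.5,3,2,0,0,-0.03],[0,-0.5,3,1,0,0,-0.03],[0,-0.6,4,0,0,0,-0.04],[0,-0.6,4,0,0,0,-0.04],[0,-0.6,4,0,0,0,-0.04],[0,-0.6,4,0,0,0,-0.04],[0,-0.6,4,0,0,0,-0.04]]]}}

```text
clock: 4.95
position: [0.4375, -0.1166, 0.0739]
eef_rot: [3.14, 0.002, 0.334]
ft_force: [0.1, 0.9, 1.3]
width: -0.0
```

```bash
cat >> plan.py <<'E'
A=np.array([.5375,-.0982])
def rel():
    s=ctrl.sense(); p=s["position"]; y=s["eef_rot"][2]; d=A-p[:2]
    ex=np.array([np.cos(y),np.sin(y)]); ey=np.array([np.sin(y),-np.cos(y)])
    print("A in tool",(1e3*d@ex).round(1),(1e3*d@ey).round(1),"z",p[2].round(4),"yaw",y.round(3),"F tool",(s["ft_force"][:2]@ex).round(2),(s["ft_force"][:2]@ey).round(2),"t",s["clock"],"rp",s["eef_rot"][:2].round(3))
E
python3 - <<'E'
from plan import *
rel()
E
```

```text
A in tool 100.5 15.4 z 0.0739 yaw 0.334 F tool 0.38 -0.81 t 4.95 rp [3.14e+00 2.00e-03]
```

Call:
{"method": "send_rows", "body": {"increments": [[[0,-0.6,5,0,0,0,-0.05],[0,-0.6,5,0,0,0,-0.05],[0,-0.6,5,0,0,0,-0.05],[0,-0.6,5,0,0,0,-0.05],[0,-0.6,5,0,0,0,-0.05],[0,-0.6,5,0,0,0,-0.05],[0,-0.6,5,0,0,0,-0.05],[0,-0.6,5,0,0,0,-0.05],[0,-0.6,5,0,0,0,-0.05],[0,-0.6,5,0,0,0,-0.05],[0,-0.6,5,0,0,0,-0.05],[0,-0.6,5,0,0,0,-0.05]]]}}

```text
clock: 6.45
position: [0.4649, -0.1709, 0.0712]
eef_rot: [-3.137, 0.003, 0.97]
ft_force: [-1.2, 0.5, 0.9]
width: 0.0004
```

Run:
```python
from plan import *
from h import *
from rig import vision
rel()
d=vision.snapshot("top");crop(d,205,120,190,150,4,"pics/t2.png")
```

```text
A in tool 101.0 18.8 z 0.0712 yaw 0.97 F tool -0.26 -1.22 t 6.45 rp [-3.137e+00  3.000e-03]
```

View pics/t2.png

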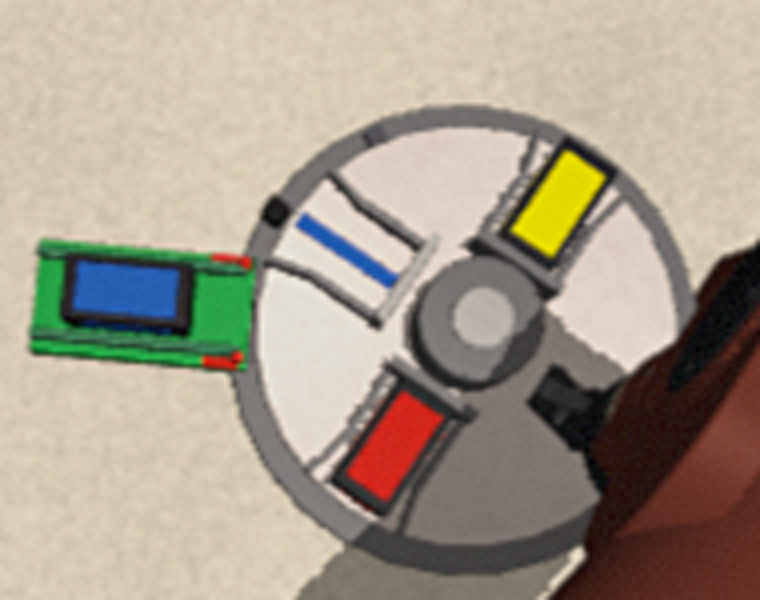

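Call:
{"method": "send_rows", "body": {"increments": [[[0,-0.6,5.2,-0.5,0,0,-0.05],[0,-0.6,5.2,-0.5,0,0,-0.05],[0,-0.6,5.2,-0.5,0,0,-0.05],[0,-0.6,5.2,-0.5,0,0,-0.05],[0,-0.6,5.2,0,0,0,-0.05],[0,-0.6,5.2,0,0,0,-0.05],[0,-0.6,5.2,0,0,0,-0.05],[0,-0.5,3.2,0,0,0,-0.03]]]}}

```text
clock: 7.5
position: [0.4967, -0.1926, 0.0702]
eef_rot: [-3.13, 0.002, 1.365]
ft_force: [-1.1, 0.4, 1.3]
width: 0.0001
```

```bash
cat >> h.py <<'E'
def bay(d):
    B=blob(d,lambda r,g,b:(b>r+50)&(b>g+40),(267,140,345,215)); p=unproj(d,B,.0285)[:,:2]
    c=p.mean(0); w,v=np.linalg.eigh(np.cov((p-c).T)); v=v[:,1]; v=v*np.sign(v@(c-[.5375,-.0982])); q=c-[.5375,-.0982]
    print("bay ang",np.arctan2(v[1],v[0]),"from axis",np.arctan2(q[1],q[0]),len(B))
E
python3 - <<'E'
from plan import *
from h import *
from rig import vision
rel()
d=vision.snapshot("top");bay(d)
E
```

```text
A in tool 100.8 20.7 z 0.0702 yaw 1.365 F tool 0.21 -1.15 t 7.5 rp [-3.13e+00  2.00e-03]
bay ang 1.3398654181994394 from axis 1.3374591025379625 113
```

Call:
{"method": "send_rows", "body": {"increments": [[[0,-0.4,2.6,-0.5,0,0,-0.025],[0,-0.4,2.6,-0.5,0,0,-0.025],[0,-0.4,2.6,0,0,0,-0.025],[0,-0.2,1.2,0,0,0,-0.012]]]}}

```text
clock: 8.05
position: [0.5054, -0.1959, 0.0706]
eef_rot: [-3.129, 0.001, 1.458]
ft_force: [-0.9, -0.9, 0.0]
width: -0.0001
```

Run:
```python
from plan import *
from h import *
from rig import vision
rel()
d=vision.snapshot("top");bay(d)
rel()
```

```text
A in tool 100.7 20.9 z 0.0706 yaw 1.458 F tool -1.01 -0.76 t 8.05 rp [-3.129e+00  1.000e-03]
bay ang 1.4201298924556922 from axis 1.42496750028122 117
A in tool 100.6 20.8 z 0.0706 yaw 1.458 F tool -0.44 -0.27 t 8.1 rp [-3.129e+00  1.000e-03]
```

Call:
{"method": "send_rows", "body": {"increments": [[[0,0,0.8,0,0,0,-0.006],[0,0,0.8,0,0,0,-0.006],[0,0,0.8,0,0,0,-0.006]]]}}

```text
clock: 8.48
position: [0.5079, -0.1963, 0.0706]
eef_rot: [-3.128, 0.001, 1.477]
ft_force: [-4.6, -0.2, 0.2]
width: -0.0001
```

Run:
```python
from plan import *
rel()
```

```text
A in tool 100.4 20.3 z 0.0706 yaw 1.477 F tool -0.66 -4.54 t 8.475 rp [-3.128e+00  1.000e-03]
```

Call:
{"method": "send_rows", "body": {"increments": [[[0,0,0.4,0,0,0,0],[0,0,0.4,0,0,0,0]]]}}

```text
clock: 8.72
position: [0.5079, -0.1963, 0.0706]
eef_rot: [-3.127, 0.002, 1.477]
ft_force: [-5.4, -1.3, 2.9]
width: -0.0001
```

Run:
```python
from plan import *
from h import *
from rig import vision
rel()
d=vision.snapshot("top");bay(d)
rel()
```

```text
A in tool 100.4 20.3 z 0.0706 yaw 1.477 F tool -1.82 -5.26 t 8.725 rp [-3.127e+00  2.000e-03]
bay ang 1.4482385075230855 from axis 1.44817463484794 116
A in tool 100.4 20.3 z 0.0706 yaw 1.477 F tool -1.21 -4.71 t 8.775 rp [-3.127e+00  2.000e-03]
```

Call:
{"method": "send_rows", "body": {"increments": [[[0,0,0.7,0,0,0,0],[0,0,0.7,0,0,0,0]]]}}

```text
clock: 9.02
position: [0.508, -0.1963, 0.0706]
eef_rot: [-3.123, 0.002, 1.476]
ft_force: [-6.8, -0.7, 4.3]
width: 0.0001
```

Run:
```python
from plan import *
rel()
```

```text
A in tool 100.4 20.2 z 0.0706 yaw 1.476 F tool -1.34 -6.71 t 9.025 rp [-3.123e+00  2.000e-03]
```

Call:
{"method": "send_rows", "body": {"increments": [[[0,0,1.1,0,0,0,0],[0,0,1.1,0,0,0,0]]]}}

```text
clock: 9.28
position: [0.508, -0.1963, 0.0706]
eef_rot: [-3.118, 0.002, 1.476]
ft_force: [-9.7, -0.4, 5.4]
width: 0.0001
```

Run:
```python
from plan import *
rel(); st()
```

```text
A in tool 100.4 20.0 z 0.0706 yaw 1.476 F tool -1.36 -9.65 t 9.275 rp [-3.118e+00  2.000e-03]
9.275 [ 0.508  -0.1963  0.0706] [-3.1183e+00  2.1000e-03  1.4758e+00] [-9.73 -0.44  5.43] 0.0001 [-0.6   0.02 -0.33  1.24 -0.01 -0.51]
```

Call:
{"method": "send_rows", "body": {"increments": [[[0,0,1.3,-0.2,0,0,0],[0,0,1.3,-0.2,0,0,0],[0,0,1.3,-0.2,0,0,0]]]}}

```text
clock: 9.65
position: [0.5081, -0.1962, 0.0707]
eef_rot: [-3.109, 0.002, 1.475]
ft_force: [-10.6, 0.5, 3.9]
width: -0.0005
```

Run:
```python
from plan import *
rel(); st()
```

```text
A in tool 100.4 19.9 z 0.0707 yaw 1.475 F tool -0.55 -10.62 t 9.65 rp [-3.109e+00  2.000e-03]
9.65 [ 0.5081 -0.1962  0.0707] [-3.1092e+00  2.4000e-03  1.4746e+00] [-10.62   0.47   3.87] -0.0005 [-0.6   0.03 -0.32  1.25 -0.02 -0.5 ]
```

Total about 11.3 N and stable. I'll hold for one second more.

Call:
{"method": "send_rows", "body": {"increments": [[[0,0,1.4,-0.2,0,0,0],[0,0,1.4,-0.2,0,0,0],[0,0,1.4,-0.2,0,0,0],[0,0,1.4,-0.2,0,0,0]]]}}

```text
clock: 10.15
position: [0.5081, -0.1962, 0.0708]
eef_rot: [-3.096, 0.003, 1.473]
ft_force: [-11.3, -1.4, 4.8]
width: 0.0
```

Run:
```python
from plan import *
rel(); st()
```

```text
A in tool 100.4 19.7 z 0.0708 yaw 1.473 F tool -2.52 -11.14 t 10.15 rp [-3.096e+00  3.000e-03]
10.15 [ 0.5081 -0.1962  0.0708] [-3.0960e+00  3.0000e-03  1.4729e+00] [-11.33  -1.42   4.79] 0.0 [-0.6   0.04 -0.31  1.26 -0.02 -0.5 ]
```

Call:
{"method": "send_rows", "body": {"increments": [[[0,0,1.4,-0.2,0,0,0],[0,0,1.4,-0.2,0,0,0],[0,0,1.4,-0.2,0,0,0],[0,0,1.4,-0.2,0,0,0],[0,0,1.4,-0.2,0,0,0],[0,0,1.4,-0.2,0,0,0]]]}}

```text
clock: 10.9
position: [0.5082, -0.1962, 0.071]
eef_rot: [-3.076, 0.004, 1.471]
ft_force: [-11.3, -0.9, 5.5]
width: 0.0001
```

Run:
```python
from plan import *
from rig import vision
from h import *
rel(); bay(vision.snapshot("top"))
```

```text
A in tool 100.4 19.3 z 0.071 yaw 1.471 F tool -2.03 -11.11 t 10.9 rp [-3.076  0.004]
bay ang 1.446956664768609 from axis 1.446762816592914 117
```

Call:
{"method": "send_rows", "body": {"increments": [[[0,0,-3,0,0,0,0],[0,0,-8,0,-0.03,0,0],[0,0,-10,0,-0.035,0,0],[0,0,0,-25,0,0,0],[0,0,0,-35,0,0,0],[0,0,0,-40,0,0,0]]]}}

```text
clock: 11.7
position: [0.4862, -0.1919, 0.1715]
eef_rot: [3.14, -0.001, 1.471]
ft_force: [0.4, -0.6, 0.0]
width: -0.0003
```

Run:
```python
from plan import *
from rig import vision
from h import *
st(); d=vision.snapshot("top"); bay(d); pickle.dump(d,open("top3.pkl","wb"))
rows([(.562,.156,.16,-.099,10)],0)
```

```text
11.7 [ 0.4862 -0.1919  0.1715] [ 3.1396e+00 -9.0000e-04  1.4713e+00] [ 0.38 -0.57  0.03] -0.0003 [-0.63 -0.13 -0.29  1.41  0.   -0.53]
bay ang 1.4470512982685075 from axis 1.447712485098842 115
[[0,35.5,3.9,1.8,0,0,0.157],[0,35.7,-1.7,1.8,0,0,0.157],[0,34.9,-7.3,1.8,0,0,0.157],[0,33.4,-12.6,1.8,0,0,0.157],[0,31.0,-17.7,1.8,0,0,0.157],[0,27.8,-22.3,1.8,0,0,0.157],[0,24.0,-26.4,1.8,0,0,0.157],[0,19.6,-29.8,1.8,0,0,0.157],[0,14.7,-32.5,1.8,0,0,0.157],[0,9.4,-34.4,1.8,0,0,0.157]]
```

Call:
{"method": "send_rows", "body": {"increments": [[[0,35,4,0,0,0,0.157],[0,36,-2,0,0,0,0.157],[0,35,-7,0,0,0,0.157],[0,33,-13,0,0,0,0.157],[0,31,-18,0,0,0,0.157],[0,28,-22,0,0,0,0.157],[0,24,-26,0,0,0,0.157],[0,20,-30,2,0,0,0.157],[0,15,-32,2,0,0,0.157],[0,9,-34,2,0,0,0.157],[0,0,0,0,0,0,0]]]}}

```text
clock: 13.12
position: [0.5775, 0.1652, 0.175]
eef_rot: [-3.139, -0.026, -0.151]
ft_force: [-0.2, -0.6, -0.3]
width: 0.0001
```

Run:
```python
from plan import *
from rig import vision
from h import *
st(); d=vision.snapshot("top"); bay(d); crop(d,195,120,190,150,4,"pics/t4.png")
d=vision.snapshot("side"); crop(d,200,80,200,180,4,"pics/s4.png")
rows([(.562,.156,.12,-.099,4)],0)
```

```text
13.125 [0.5775 0.1652 0.175 ] [-3.1393 -0.0258 -0.1508] [-0.19 -0.65 -0.31] 0.0001 [ 0.06  0.07 -0.08  1.39 -0.    1.78]
bay ang 1.4470512982685075 from axis 1.447712485098842 115
[[0,-3.5,2.3,13.8,0,0,-0.013],[0,-3.6,2.3,13.8,0,0,-0.013],[0,-3.6,2.3,13.8,0,0,-0.013],[0,-3.6,2.2,13.8,0,0,-0.013]]
```

View pics/s4.png

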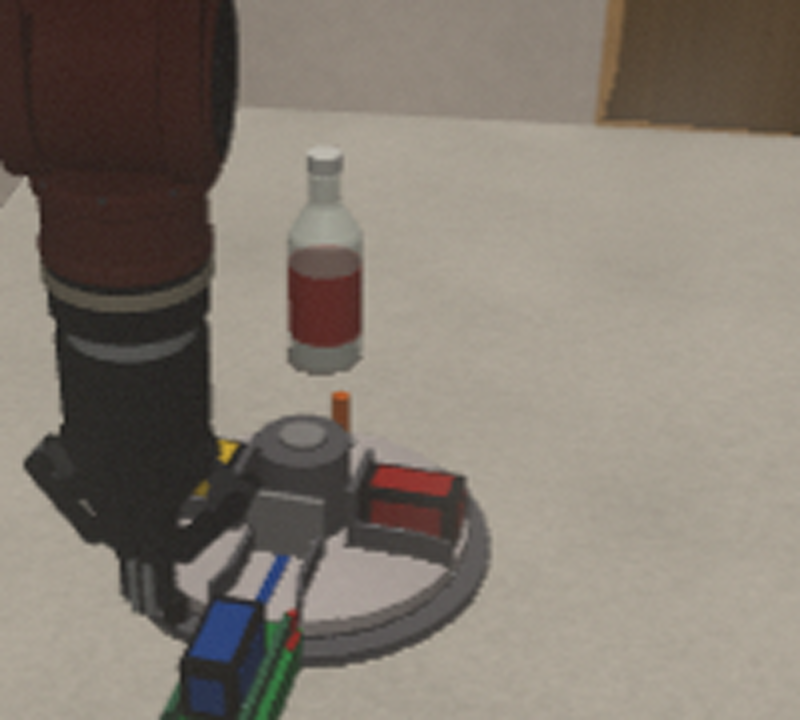

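View pics/t4.png

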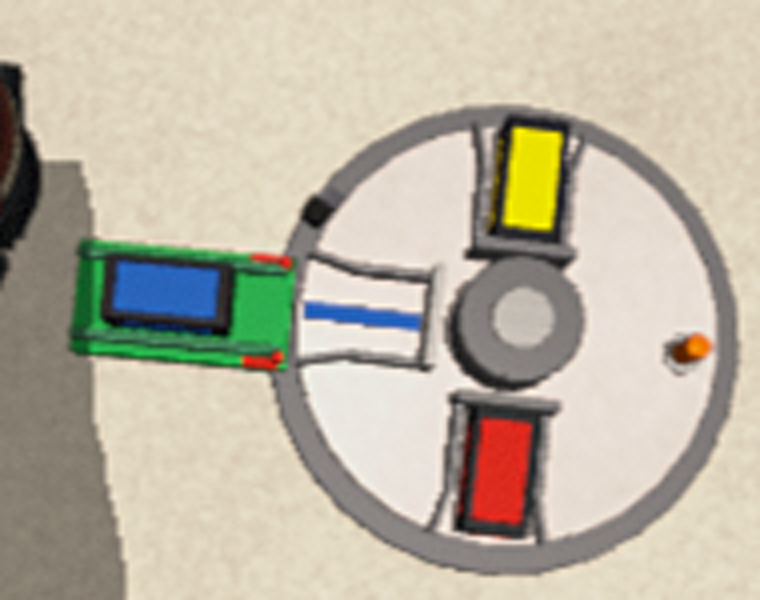

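Call:
{"method": "send_rows", "body": {"increments": [[[0,-4,2.5,14,0,-0.013,-0.013],[0,-4,2.5,14,0,-0.013,-0.013],[0,-4,2,14,0,0,-0.013],[0,-3,2,14,0,0,-0.012],[0,0,0,14,0,0,0],[0,0,0,10,0,0,0],[0,0,0,0,0,0,0]]]}}

```text
clock: 14.1
position: [0.5596, 0.153, 0.088]
eef_rot: [-3.141, 0.004, -0.095]
ft_force: [-0.6, 0.2, 0.2]
width: -0.0001
```

```bash
cat >> plan.py <<'E'
U=np.array([.0985,.9951])
def ch():
    s=ctrl.sense(); p=s["position"]; d=p[:2]-A; f=s["ft_force"]
    print("along",(1e3*d@U).round(1),"lat(+x)",(1e3*(d@[U[1],-U[0]])).round(1),"z",p[2].round(4),"rpy",s["eef_rot"].round(3),"F along",(f[:2]@U).round(2),"lat",(f[:2]@[U[1],-U[0]]).round(2),"z",f[2].round(2),"t",s["clock"])
E
python3 - <<'E'
from plan import *
from rig import vision
from h import *
st(); ch()
d=vision.snapshot("top"); crop(d,195,120,190,150,4,"pics/t5.png")
d=vision.snapshot("side"); crop(d,200,120,160,150,5,"pics/s5.png")
E
```

```text
14.1 [0.5596 0.153  0.088 ] [-3.1407  0.004  -0.0951] [-0.57  0.18  0.23] -0.0001 [ 0.04  0.09 -0.23  1.26  0.    1.71]
along 252.1 lat(+x) -2.8 z 0.088 rpy [-3.141  0.004 -0.095] F along 0.12 lat -0.58 z 0.23 t 14.1
```

View pics/s5.png

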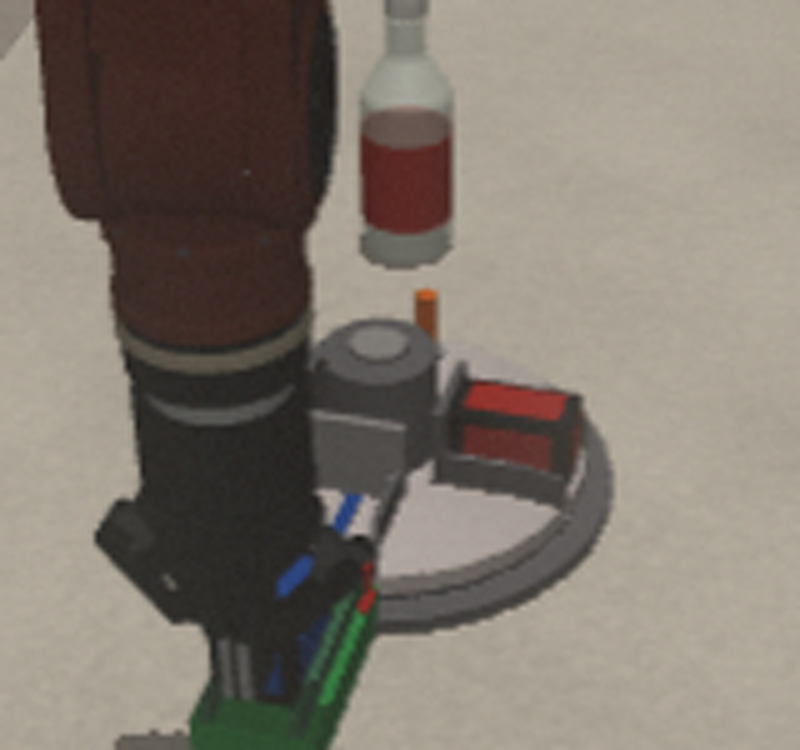

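Call:
{"method": "send_rows", "body": {"increments": [[[0,1,-1,8,0,0,0],[0,0.5,-1,6,0,0,0],[0,0,0,4,0,0,0],[0,0,0,0,0,0,0]]]}}

```text
clock: 14.7
position: [0.563, 0.1553, 0.0711]
eef_rot: [-3.14, 0.0, -0.095]
ft_force: [0.7, -0.8, 0.2]
width: 0.0001
```

Run:
```python
from plan import *
ch()
```

```text
along 254.7 lat(+x) 0.4 z 0.0711 rpy [-3.14   0.    -0.095] F along -0.77 lat 0.73 z 0.22 t 14.7
```

Call:
{"method": "send_rows", "body": {"increments": [[[0,-0.8,0,3,0,0,0],[0,-0.5,2,2,0,0,0],[0,0,3,0,0,0,0],[0,0,3,0,0,0,0],[0,0,2,0,0,0,0],[0,0,1.5,0,0,0,0],[0,0,1.5,0,0,0,0]]]}}

```text
clock: 15.58
position: [0.5606, 0.1414, 0.0663]
eef_rot: [-3.14, -0.0, -0.095]
ft_force: [-0.6, 0.8, -0.3]
width: 0.0
```

Run:
```python
from plan import *
ch()
```

```text
along 240.7 lat(+x) -0.6 z 0.0663 rpy [-3.14  -0.    -0.095] F along 0.71 lat -0.65 z -0.25 t 15.575
```

Call:
{"method": "send_rows", "body": {"increments": [[[0,0,2,0,0,0,0],[0,0,2,0,0,0,0],[0,0,2,0,0,0,0],[0,0,2.5,0,0,0,0],[0,0,3,0,0,0,0],[0,0,3,0,0,0,0],[0,0,3,0,0,0,0],[0,0,3,0,0,0,0]]]}}

```text
clock: 16.58
position: [0.5586, 0.1203, 0.0663]
eef_rot: [-3.139, -0.001, -0.094]
ft_force: [-0.5, 1.5, -0.4]
width: 0.0001
```

Run:
```python
from plan import *
from rig import vision
from h import *
ch()
d=vision.snapshot("side"); crop(d,200,120,160,150,5,"pics/s6.png")
```

```text
along 219.5 lat(+x) -0.6 z 0.0663 rpy [-3.139e+00 -1.000e-03 -9.400e-02] F along 1.47 lat -0.68 z -0.42 t 16.575
```

View pics/s6.png

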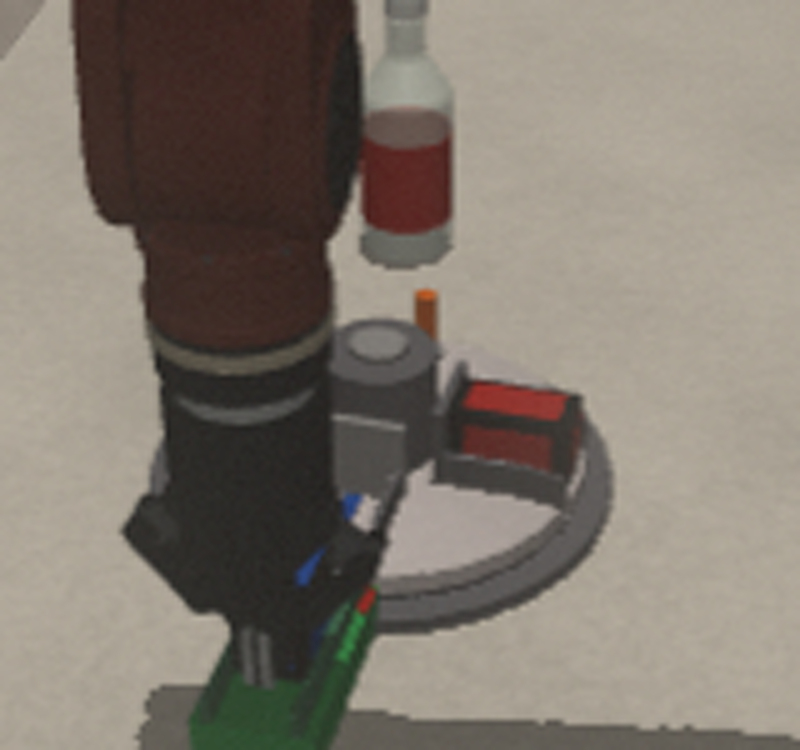

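Call:
{"method": "send_rows", "body": {"increments": [[[0,0,3,0,0,0,0],[0,0,3,0,0,0,0],[0,0,3,0,0,0,0],[0,0,3,0,0,0,0],[0,0,3,0,0,0,0],[0,0,3,0,0,0,0],[0,0,3,0,0,0,0],[0,0,3,0,0,0,0]]]}}

```text
clock: 17.62
position: [0.5562, 0.0945, 0.0664]
eef_rot: [-3.139, -0.001, -0.094]
ft_force: [0.6, 1.2, 0.7]
width: -0.0002
```

Run:
```python
from plan import *
ch()
```

```text
along 193.6 lat(+x) -0.4 z 0.0664 rpy [-3.139e+00 -1.000e-03 -9.400e-02] F along 1.28 lat 0.51 z 0.72 t 17.625
```

Call:
{"method": "send_rows", "body": {"increments": [[[0,0,2.5,0,0,0,0],[0,0,2.5,0,0,0,0],[0,0,2.5,0,0,0,0],[0,0,2.5,0,0,0,0],[0,0,2.5,0,0,0,0],[0,0,2.5,0,0,0,0]]]}}

```text
clock: 18.38
position: [0.5548, 0.0786, 0.0665]
eef_rot: [-3.139, -0.001, -0.094]
ft_force: [-0.1, 1.5, 1.7]
width: -0.0001
```

Run:
```python
from plan import *
from rig import vision
from h import *
ch()
d=vision.snapshot("top"); crop(d,195,120,190,150,4,"pics/t7.png")
```

```text
along 177.7 lat(+x) -0.2 z 0.0665 rpy [-3.139e+00 -1.000e-03 -9.400e-02] F along 1.53 lat -0.25 z 1.69 t 18.375
```

View pics/t7.png

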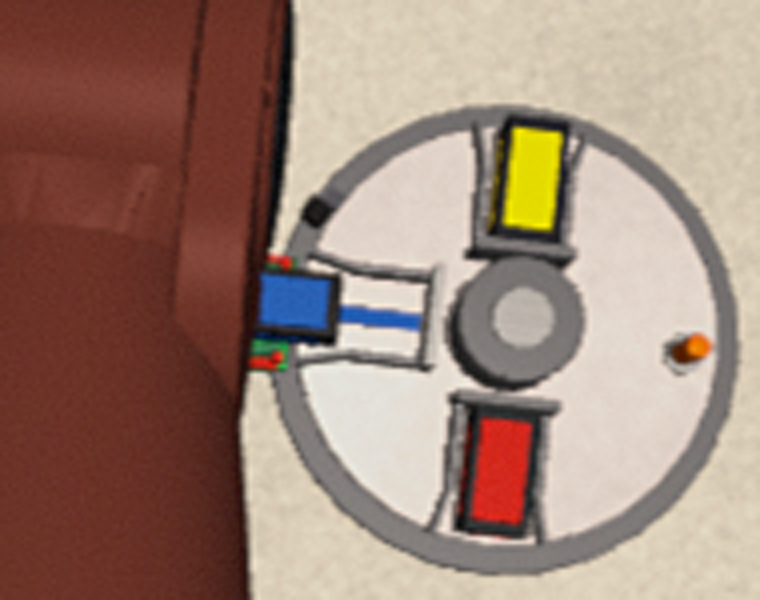

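Call:
{"method": "send_rows", "body": {"increments": [[[0,0,2.5,0,0,0,0],[0,0,2.5,0,0,0,0],[0,0,2.5,0,0,0,0],[0,0,2.5,0,0,0,0],[0,0,2.5,0,0,0,0],[0,0,2.5,0,0,0,0],[0,0,2.5,0,0,0,0]]]}}

```text
clock: 19.3
position: [0.5533, 0.0601, 0.0668]
eef_rot: [-3.138, -0.002, -0.094]
ft_force: [0.3, 2.0, 1.3]
width: 0.0001
```

Run:
```python
from plan import *
ch()
```

```text
along 159.0 lat(+x) 0.1 z 0.0668 rpy [-3.138e+00 -2.000e-03 -9.400e-02] F along 2.03 lat 0.15 z 1.28 t 19.3
```

Call:
{"method": "send_rows", "body": {"increments": [[[0,0,2.5,0,0,0,0],[0,0,2.5,0,0,0,0],[0,0,2.5,0,0,0,0],[0,0,2.5,0,0,0,0],[0,0,2.5,0,0,0,0],[0,0,2.5,0,0,0,0],[0,0,2,0,0,0,0]]]}}

```text
clock: 20.18
position: [0.5513, 0.0417, 0.0664]
eef_rot: [-3.139, -0.001, -0.094]
ft_force: [0.6, 2.7, 1.1]
width: 0.0
```

Run:
```python
from plan import *
from rig import vision
from h import *
ch()
d=vision.snapshot("top"); crop(d,195,120,190,150,4,"pics/t8.png")
```

```text
along 140.6 lat(+x) -0.1 z 0.0664 rpy [-3.139e+00 -1.000e-03 -9.400e-02] F along 2.8 lat 0.33 z 1.05 t 20.175
```

View pics/t8.png

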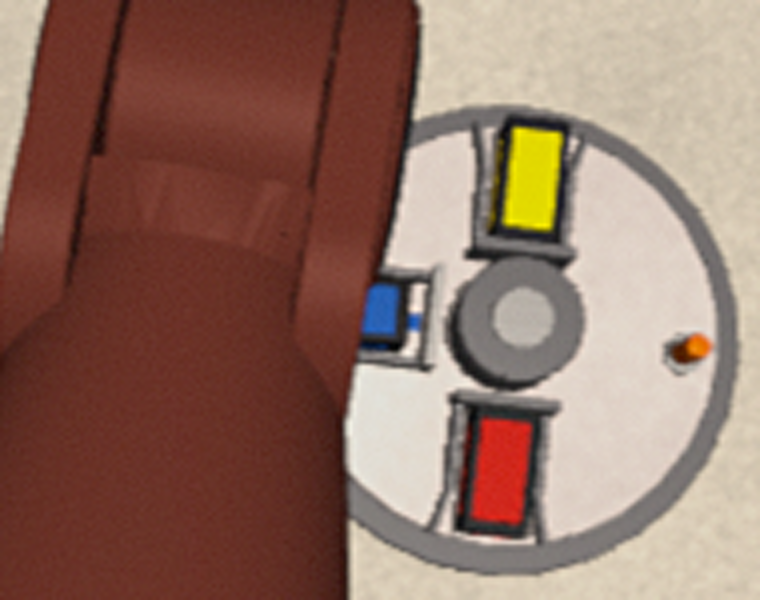

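Call:
{"method": "send_rows", "body": {"increments": [[[0,0,1.8,0,0,0,0],[0,0,1.5,0,0,0,0],[0,0,1.5,0,0,0,0],[0,0,1.2,0,0,0,0],[0,0,1.2,0,0,0,0]]]}}

```text
clock: 20.85
position: [0.5503, 0.0338, 0.0661]
eef_rot: [-3.139, -0.0, -0.094]
ft_force: [1.3, 2.5, 0.6]
width: -0.0004
```

Run:
```python
from plan import *
ch()
```

```text
along 132.7 lat(+x) -0.2 z 0.0661 rpy [-3.139 -0.    -0.094] F along 2.57 lat 1.01 z 0.6 t 20.85
```

Call:
{"method": "send_rows", "body": {"increments": [[[0,0,1,0,0,0,0],[0,0,1,0,0,0,0],[0,0,0.8,0,0,0,0]]]}}

```text
clock: 21.22
position: [0.5502, 0.0312, 0.0662]
eef_rot: [-3.138, -0.001, -0.094]
ft_force: [1.0, 6.2, 0.2]
width: -0.0001
```

Run:
```python
from plan import *
ch()
```

```text
along 130.1 lat(+x) -0.1 z 0.0662 rpy [-3.138e+00 -1.000e-03 -9.400e-02] F along 6.3 lat 0.43 z 0.21 t 21.225
```

Call:
{"method": "send_rows", "body": {"increments": [[[0,0,0.8,0,0,0,0],[0,0,0.8,0,0,0,0]]]}}

```text
clock: 21.48
position: [0.5505, 0.0311, 0.0663]
eef_rot: [-3.134, -0.002, -0.093]
ft_force: [2.0, 6.4, 0.5]
width: 0.0001
```

Run:
```python
from plan import *
from rig import vision
from h import *
ch()
d=vision.snapshot("top"); crop(d,255,160,90,75,8,"pics/t9.png")
```

```text
along 130.0 lat(+x) 0.2 z 0.0663 rpy [-3.134e+00 -2.000e-03 -9.300e-02] F along 6.61 lat 1.39 z 0.52 t 21.475
```

View pics/t9.png

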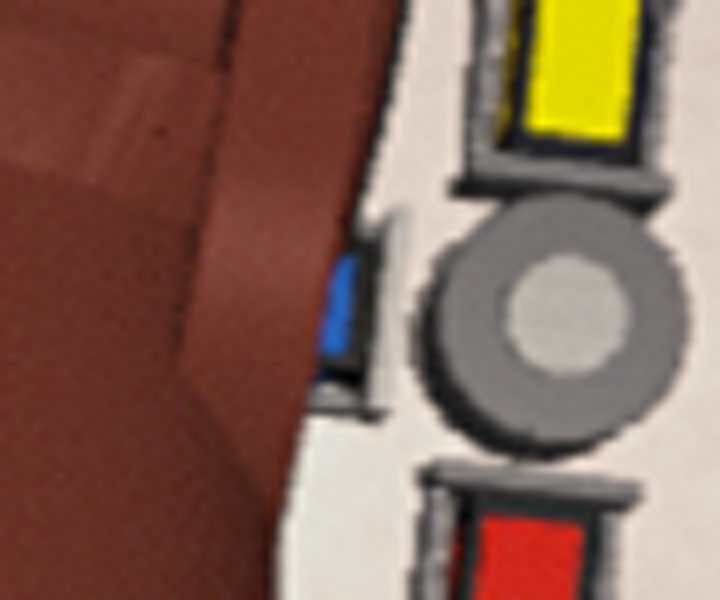

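Call:
{"method": "send_rows", "body": {"increments": [[[0,0,1.1,0,0,0,0],[0,0,1.2,0,0,0,0],[0,0,1.3,0,0,0,0]]]}}

```text
clock: 21.9
position: [0.5511, 0.0309, 0.0665]
eef_rot: [-3.127, -0.004, -0.09]
ft_force: [2.6, 9.5, -0.2]
width: 0.0002
```

Run:
```python
from plan import *
ch()
```

```text
along 129.8 lat(+x) 0.8 z 0.0665 rpy [-3.127 -0.004 -0.09 ] F along 9.74 lat 1.61 z -0.24 t 21.9
```

Call:
{"method": "send_rows", "body": {"increments": [[[0,-0.2,1.5,0,0,0,0],[0,-0.2,1.5,0,0,0,0],[0,-0.2,1.5,0,0,0,0],[0,-0.2,1.5,0,0,0,0]]]}}

```text
clock: 22.4
position: [0.5511, 0.0309, 0.0667]
eef_rot: [-3.114, -0.007, -0.085]
ft_force: [2.6, 10.1, 0.5]
width: -0.0002
```

Run:
```python
from plan import *
ch()
```

```text
along 129.8 lat(+x) 0.8 z 0.0667 rpy [-3.114 -0.007 -0.085] F along 10.34 lat 1.58 z 0.46 t 22.4
```

Call:
{"method": "send_rows", "body": {"increments": [[[0,-0.2,1.6,0,0,0,0],[0,-0.2,1.7,0,0,0,0],[0,-0.2,1.7,0,0,0,0],[0,-0.2,1.7,0,0,0,0],[0,-0.2,1.7,0,0,0,0],[0,-0.2,1.7,0,0,0,0],[0,-0.2,1.7,0,0,0,0],[0,-0.2,1.7,0,0,0,0]]]}}

```text
clock: 23.4
position: [0.5512, 0.0309, 0.067]
eef_rot: [-3.085, -0.014, -0.074]
ft_force: [3.5, 11.5, 0.2]
width: -0.0
```

Run:
```python
from plan import *
from rig import vision
from h import *
ch()
d=vision.snapshot("side"); crop(d,200,120,160,150,5,"pics/s9.png")
```

```text
along 129.8 lat(+x) 0.9 z 0.067 rpy [-3.085 -0.014 -0.074] F along 11.74 lat 2.36 z 0.23 t 23.4
```

View pics/s9.png

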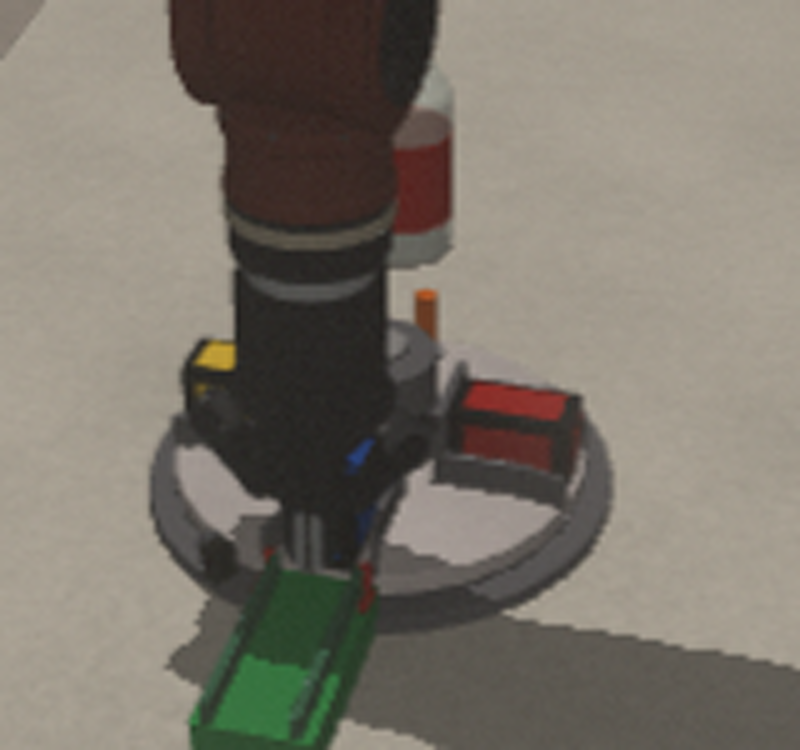

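Call:
{"method": "send_rows", "body": {"increments": [[[0,0,-2,0,0,0,0],[0,0,-4,0,0,0,0],[0,0,-8,-1,-0.025,0,0],[0,0,-10,-1,-0.025,0,0],[0,0,-5,-20,0,0,0],[0,0,0,-35,0,0,0],[0,0,0,-40,0,0,0],[0,0,-40,-20,0,0,0],[0,0,-50,0,0,0,0],[0,0,-50,0,0,0,0],[0,0,-50,0,0,0,0],[0,0,0,0,0,0,0]]]}}

```text
clock: 24.95
position: [0.5673, 0.2591, 0.202]
eef_rot: [-3.139, -0.025, -0.074]
ft_force: [0.2, 0.4, -0.4]
width: 0.0
```

Run:
```python
from plan import *
from rig import vision
from h import *
st()
d=vision.snapshot("top"); crop(d,195,120,190,150,4,"pics/t10.png")
t0=pickle.load(open("top3.pkl","rb"))
def col(d,f,box,z):
    b=blob(d,f,box); return unproj(d,b.mean(0),z)[0,:2],len(b)
red=lambda r,g,b:(r>150)&(g<90)&(b<90); yel=lambda r,g,b:(r>150)&(g>130)&(b<80)
y,n1=col(d,yel,(300,140,345,190),.073)
r,n2=col(d,red,(300,220,335,260),.073)
c,n3=col(d,lambda r,g,b:(b>r+50)&(b>g+40),(250,170,310,215),.073)
o=blob(d,lambda r,g,b:(r>150)&(g<130)&(b<60)&(g>60),(355,195,380,215)); o=unproj(d,o.mean(0),.072)[0,:2]
print("yel",y,n1,"red",r,n2,"cart",c,n3,"post",o)
v=y-r; ang=np.arctan2(v[1],v[0])+np.pi/2
print("carousel angle from red-yel",ang)
q=A-o; print("from post",np.arctan2(q[1],q[0]))
for a in (ang,1.447):
    w=c-A; print("cart in bay: x",w@[np.cos(a),np.sin(a)]-.08,"y",w@[-np.sin(a),np.cos(a)])
d=vision.snapshot("side"); crop(d,200,120,160,150,5,"pics/s10.png"); cv2.imwrite("pics/s10f.png",d["image"][:,:,::-1])
```

```text
24.95 [0.5673 0.2591 0.202 ] [-3.1389 -0.0248 -0.0738] [ 0.23  0.35 -0.39] 0.0 [ 0.22  0.14  0.04  1.44 -0.    1.87]
yel [ 0.61773777 -0.10624149] 290 red [ 0.45853991 -0.08728702] 288 cart [ 0.54695083 -0.01415632] 309 post [ 0.52576127 -0.19476768]
carousel angle from red-yel 1.4522919121993163
from post 1.4498302298463095
cart in bay: x 0.004571587209816888 y 0.0005517015736617769
cart in bay: x 0.004567483484400822 y 0.0009992371738675304
```

View pics/t10.png

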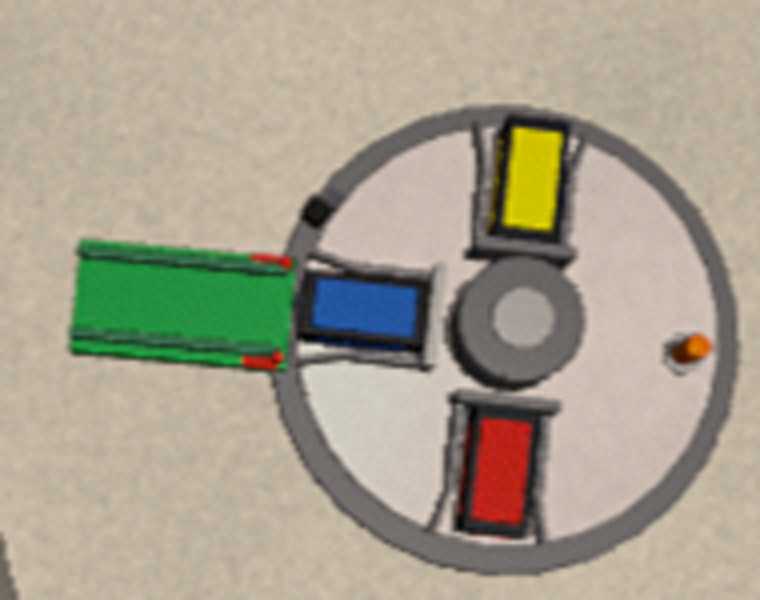

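View pics/s10.png

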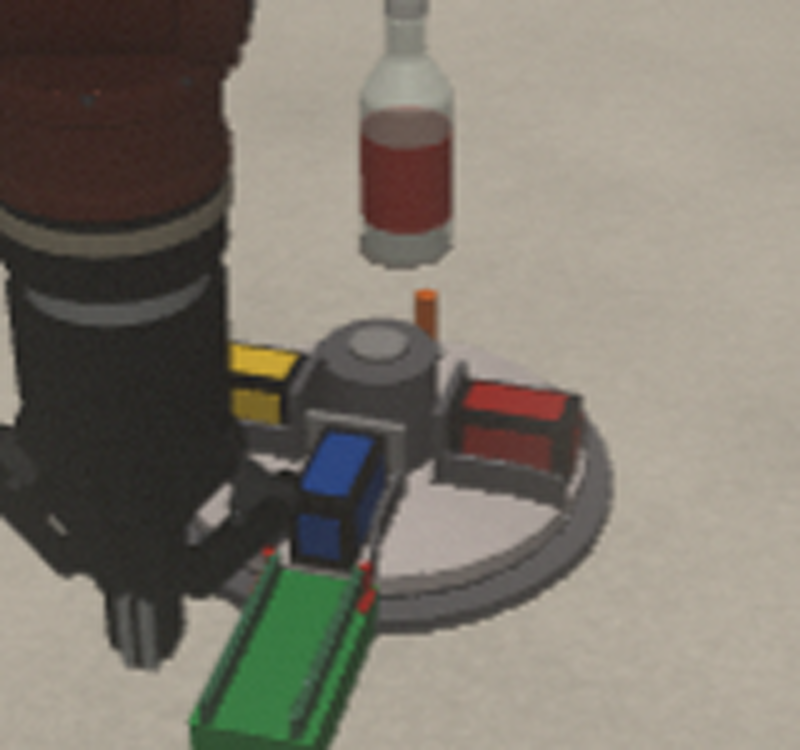

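Run:
```python
from rig import ctrl
print(ctrl.sign_off())
```

```text
the job is handed in; nothing more can be done
None
```

I turned the carousel onto its bumper, slid the blue-striped cartridge home, and handed the job in at about 25 s. All my last checks came out inside their limits. Signing off gives no verdict, and I could only read forces at the end of each move call, so peaks inside a move were not seen.

- **Carousel:** I pushed it counter-clockwise by its post until it stopped dead on the bumper, then held it there for over 1 s. The measured force was 11–13 N, counting the sideways and upward parts.
- **Cartridge:** I slid it along the channel to the back stop and pressed it for over 1 s, with the force rising from about 10 N to 12 N. I then backed the arm clear, and it touches nothing.
- **Carousel angle at the end:** It measures 1.447–1.452 rad from three features, against a channel direction of about 1.472 rad. That is roughly 0.02–0.025 rad off exactly in line, inside the 0.055 rad limit, and the tab is on the bumper.
- **Cartridge position at the end:** It sits about +3 to +4.6 mm along the bay from the nominal home place. The two figures depend on which axis estimate I use. The limit is ±7 mm, and the pictures show it touching the stop. Sideways it is within about 1 mm of the bay's middle.
- **Bystanders:** The bottle, note block and carton were never approached. The bottle looked unmoved in the last picture; I did not re-measure the other two.

One disagreement remained: my manual reading of the channel rails put the channel centre about 3 mm to one side of the cartridge's measured line. I aimed close to the cartridge's own line, and it slid in without binding.

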